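# Set the stamp stand to yellow and start the batch

## Task

The next batch of mail gets the yellow stamp: gently push the pointer of the stamp stand round with a fingertip until it points straight at the yellow-topped stamp, then press the green start button all the way down and let it come back up. Leave every stamp standing where it is, and do not disturb the other things on the counter or press the button before the pointer is set.

Things in the scene. Friction and masses are not known exactly. Their poses are not given: they have to be found in the camera images.
- stand: Fixed round wooden plinth, 380 mm across, 15 mm high, with a white dial face 244 mm across; the pointer turns about its centre. Four stamps stand on it about 160 mm from the centre (foot centres within about 10 mm of that), roughly 0.85 and 1.6 rad to either side of the stand's x axis; which stamp stands in which place varies. Origin: centre of its underside, on the pointer's axis, z up.
- pointer (a joint): Angle of the pointer on the stand (rad): 0 when it points along the stand's +x axis, growing anticlockwise seen from above; it turns freely from -2.1 to 2.1, with a light friction (about 0.06 N m, 1 N at 70 mm from the axis), and stays where it is left. It starts between -0.42 and 0.42.
- pointer_hub (a point): Point on the pointer's axis, at mid height of its bar, 22 mm above the top of the stand (37 mm above the counter). x runs along the pointer to its tip, z up. The hub is a brass disc 40 mm across, reaching 36 mm above the stand, with a small steel cap to 42 mm.
- pointer_tip (a point): Middle of the pointer's orange tip end, 110 mm from the axis; same axes as pointer_hub (x outward along the pointer). The pointer is a straight black bar with an orange end, 14 mm wide, 18 mm tall, from 30 mm behind the axis to 110 mm ahead of it, its underside 13 mm and its top 31 mm above the stand.
- stamp_yellow: Loose hand stamp standing upright on the stand, yellow knob on a black round foot: 34 mm foot diameter, knob 32 mm wide, 50 mm tall. Origin: centre of its underside, z up. Graspable, but to be left alone.
- stamp_red: Loose hand stamp standing upright on the stand, red knob on a black round foot: 34 mm foot diameter, knob 32 mm wide, 50 mm tall. Origin: centre of its underside, z up. Graspable, but to be left alone.
- stamp_blue: Loose hand stamp standing upright on the stand, blue knob on a black round foot: 34 mm foot diameter, knob 32 mm wide, 50 mm tall. Origin: centre of its underside, z up. Graspable, but to be left alone.
- stamp_white: Loose hand stamp standing upright on the stand, white knob on a black round foot: 34 mm foot diameter, knob 32 mm wide, 50 mm tall. Origin: centre of its underside, z up. Graspable, but to be left alone.
- start (a joint): Travel of the green push button (m): 0 up, 0.006 fully down, against a spring that takes about 5 N at the bottom; it springs back when let go.
- start_top (a point): Centre of the top face of the green button, 36 mm across, 22 mm above the counter when up, pressed straight down; it stands in a grey round housing (52 mm across, 12 mm high) fixed to the counter to the right of the stand.
- tape: Roll of clear tape lying flat, 90 mm across, 24 mm high; origin under its centre. Leave alone.
- pens: Black pen pot 72 mm across, 90 mm tall, with pens reaching 145 mm; origin under its centre. Leave alone.
- parcel: Cardboard parcel 130 x 100 x 70 mm; origin under its centre. Leave alone.
- stapler: Red desk stapler 140 x 36 x 52 mm; origin under its centre. Leave alone.
Not all that is in view belongs to the job. What is meant by the part that bears start is not orange, and is the smaller of those in its own colour.

How it is judged:
By the outcome, as a careful person would: the job done as asked, in the order asked, and still so for the second after the job is handed in, with the robot touching nothing.
It also fails if it takes over 51 s, if anything falls off the work surface, if the arm or the gripper's body presses on something with over 40 N, if the wrist force passes 120 N, or if a joint passes its speed limit or range.

## Robot

A 6-joint arm with a two-finger parallel gripper is mounted at the origin on the work surface. World frame = base frame: x ahead of the robot, y to its left, z up, the work surface at z = 0. Lengths are in mm, angles in rad, forces in N, time in s.
With the tool pointing down it reaches from about 350 to 975 mm from the base axis. Payload 7.1 kg.
Tool frame: the origin (TCP) lies at the very end of the fingers, on their centre line; the grasp point (between the pads) lies 19 mm behind it; z points along the fingers, y is the line along which they close (so a half turn about z gives the same grasp; the last joint's range is limited). The gripper opens to 88 mm and grips with 3 to 60 N. Pads are 20 mm wide; open, the fingers measure 115 mm over their backs; the gripper's body (75 mm by 178 mm) begins 61 mm behind the grasp point.
Start: joints at [-1.219, 0.423, 1.63, -0, 1.089, -0.019], TCP at [226.492, -582.5, 222.675] pointing down, gripper open.
Joint ranges: [-3, 3], [-0.9, 2.11], [0.09, 2.58], [-1.31, 4.45], [0.11, 2.69], [-2.54, 2.54]. Speed limits (rad/s): [2.39, 2.39, 3.01, 3.14, 3.14, 3.14].

## Interface

Orientations are given as a rotation vector (axis times angle).
In Python, from workcell import sensors, imaging, close_job gives the robot as it stands. The module is installed in compiled form; this text tells all that it offers.
- The arm moves only by the tool servo_tool, never from a script. Its argument "steps" is a list of rows, each a list of 3 entries, a list of its own where there are three numbers: the shift along the world's x, y, z in m, then the turn, a rotation vector about the world's x, y, z in degrees, then the opening, from -1 (shut) to 1 (fully open). A call has exactly 8 rows; each row shifts and turns the commanded pose from where the row before left it; what a row does not reach is not made up. A row lasts 1/12 s, in which the tool goes at most 41.7 mm and 7.16 degrees, less where a joint would pass 70% of its speed; a pose out of reach is approached as far as the arm can. A call is refused whole if a number of a shift passes 0.0417 or a number of a turn 7.16, either way. A call with a gripper value outside its range is refused whole. The fingers move at their own pace and stop on an object; the grip force is fixed at half the most. Time passes only in rows, so rows that do not move let the fingers close, or fill a call up. It gives the time, the measured TCP pose, the force, the opening and the grip force at its end, in the units of the state.
- sensors.get_obs(): the state, without advancing time (a new reading comes with each control period).
- imaging.get_image(name): name is "scene" or "top" or "wrist"; returns a dict with "color" (420x560x3 uint8, blue, green, red), "range_z" (420x560 float32, mm along the optical axis (not along the pixel's ray), 0 where there is no reading), "vertical_fov" (degrees; the focal length in pixels is half the picture's height over the tangent of half this angle, whatever the lens; pixels are square), "cx", "cy" (the principal point, pixels), "rvec" (rotation vector, rad) and "tvec" (3), from world to camera coordinates, as OpenCV has them; the wrist camera has in their place "tool_from_camera" (4x4, takes a point from camera to tool coordinates, whose origin is the TCP and whose axes are the flange's). Camera axes: x right, y down, z forward; pixel columns grow to the right and rows downward; lengths in mm; the calibration is good to about 2 mm. The wrist camera is an equidistant fisheye: a pixel r from the principal point sees the ray r / f radians off the axis. A picture is of the moment at which its call begins: read the wrist's pose just before it.
- close_job(): hands the job in; it is judged then, once.
The state is a dict: "t": time; "qpos": joint angles; "qvel": joint speeds; "joint_torque": joint torques, N m; "ee_pos": TCP position; "orientation": TCP orientation; "ft_force": force on the tool from outside, world axes, zero at the start; "moment": the same for the moment, N m; "width": finger opening in mm; "grasp_force": force on a finger pad.
Only numpy, scipy, OpenCV 4.12 (cv2) and the standard library are available. Lean on these libraries where they do the work, as an engineer would, in place of code of your own. Each camera call takes 0.05 s, during which the arm holds its last target. There are 200 camera calls.

## Working session

There is one attempt and no reset: what is moved stays moved. The work goes in short steps, Python scripts to look and compute and a tool call to move; the robot and the scene stay as the last step left them, time stands still between calls to the robot, and variables do not carry over. Pictures are saved under pics/ and viewed, at most 10 in all, crops included, and the job is handed in when it is done.

Besides the shell and the picture viewer there is one more tool, called after "Call:" by a JSON object that holds its "api" and its "payload", one argument or row to a line. servo_tool: Moves the arm, as the interface text tells. Its arguments: {"type":"object","properties":{"steps":{"type":"array"}},"required":["steps"]}

```bash
mkdir -p pics; cat > h.py <<'E'
import numpy as np, cv2
from workcell import sensors, imaging
def load(n):
    d=imaging.get_image(n); np.savez(f'{n}.npz',**d); return d
def cloud(d):
    h,w=d['range_z'].shape; f=h/2/np.tan(np.radians(d['vertical_fov'])/2)
    v,u=np.mgrid[:h,:w]; z=d['range_z'].astype(float)
    P=np.stack([(u-d['cx'])/f*z,(v-d['cy'])/f*z,z],-1)
    R=cv2.Rodrigues(np.array(d['rvec'],float))[0]
    return (P-np.array(d['tvec'],float).ravel())@R
E
python3 - <<'E'
from h import *
o=sensors.get_obs(); print(o['t'],o['ee_pos'],o['orientation'],o['width'])
for n in('top','scene'):
    d=load(n); cv2.imwrite(f'pics/{n}.png',d['color'])
E
```

```text
0.0 [ 226.31921396 -581.97834239  221.8911636 ] [-3.08622125e+00 -5.78928951e-01  4.15829390e-04] 87.86888031616168
```

View pics/top.png

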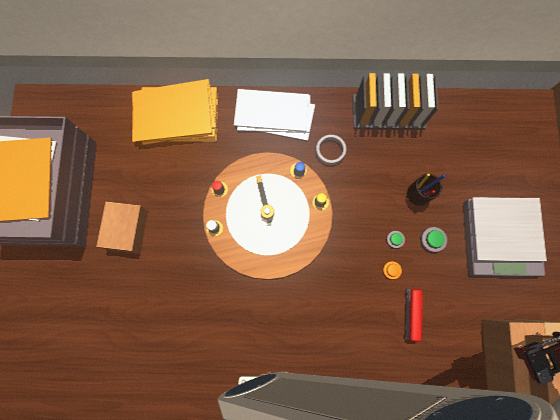

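View pics/scene.png

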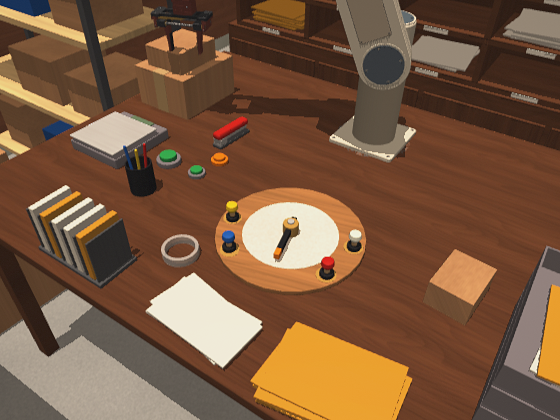

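The top view shows the pointer hub at (267,212) and its tip at (260,180). The yellow stamp is at (321,201), blue at (300,170), the small green button at (397,239), the larger green decoy at (434,239), and the orange one at (392,270).

```bash
cat > m.py <<'E'
from h import *
import sys
def run(n,d,roi=None):
    P=cloud(d); hsv=cv2.cvtColor(d['color'],cv2.COLOR_BGR2HSV); H,S,V=[hsv[...,i].astype(int) for i in range(3)]
    X,Y,Z=P[...,0],P[...,1],P[...,2]
    def rep(name,m,k=8):
        nn,l,st,c=cv2.connectedComponentsWithStats(m.astype(np.uint8))
        for i in range(1,nn):
            if st[i,4]>=k:
                q=P[l==i]; print(n,name,c[i].round(),st[i,4],'med',np.median(q,0).round(1),'mid',((q.min(0)+q.max(0))/2).round(1),'ext',np.ptp(q,axis=0).round())
    near=(Z<120)&(Z>8)
    rep('green',(H>45)&(H<85)&(S>100)&(V>60)&(Z>8)&(Z<60),30)
    c=np.array([np.median(P[(S<40)&(V>170)&(abs(Z-15)<6)&(np.hypot(X-C0[0],Y-C0[1])<130)],axis=0)]) if 0 else None
    rep('yellow',(H>22)&(H<33)&(S>150)&(Z>45)&(Z<90))
    rep('blue',(H>100)&(H<130)&(S>120)&(Z>45)&(Z<90))
    rep('orange',(H>8)&(H<22)&(S>170)&(V>120)&(Z>10)&(Z<60))
    rep('white',(S<45)&(V>150)&(Z>8)&(Z<26),300)
    rep('z37-70',(Z>37)&(Z<75),8)
if __name__=='__main__':
    for n in('top','scene'): run(n,dict(np.load(f'{n}.npz')))
E
python3 m.py
```

```text
top green [435. 238.] 237 med [ 492.1 -444.    30.6] mid [ 491.7 -444.7   29.2] ext [49. 49. 15.]
top green [396. 239.] 115 med [ 489.8 -334.7   21.2] mid [ 491.7 -335.8   17.9] ext [34. 32. 19.]
top yellow [322. 197.] 50 med [ 600.2 -119.2   63.2] mid [ 600.1 -117.7   63.3] ext [24. 25.  9.]
top blue [300. 166.] 58 med [689.9 -56.3  63.2] mid [690.3 -56.4  63.6] ext [25. 23.  9.]
top orange [167. 111.] 3639 med [868.2 345.2  40.1] mid [872.6 332.   29.4] ext [209. 245.  38.]
top orange [393. 270.] 219 med [ 401.  -322.8   18.4] mid [ 401.5 -323.8   17.9] ext [46. 49. 16.]
top white [272. 111.] 2834 med [880.9  28.5  16.8] mid [882.7  26.4  16.4] ext [140. 230.  17.]
top white [267. 215.] 4906 med [554.   32.5  14.7] mid [561.1  37.5  16.6] ext [240. 241.  17.]
top z37-70 [172. 112.] 3641 med [861.1 329.1  40.7] mid [865.4 327.5  42.8] ext [195. 249.  12.]
top z37-70 [359. 104.] 80 med [ 887.4 -231.7   54.8] mid [ 889.3 -233.4   55.8] ext [100.   5.  36.]
top z37-70 [366. 118.] 42 med [ 840.2 -248.9   55.4] mid [ 849.1 -252.8   54.7] ext [22. 16. 34.]
top z37-70 [373. 117.] 29 med [ 
[... 6030 characters left out ...]
 ext [103. 212.  38.]
scene z37-70 [355. 235.] 134 med [524.1 196.8  61.7] mid [520.1 195.5  53. ] ext [30. 29. 27.]
scene z37-70 [228. 236.] 137 med [696.5 -48.5  60.3] mid [692.9 -52.5  52.2] ext [32. 31. 29.]
scene z37-70 [461. 281.] 2649 med [530.6 452.9  69.6] mid [511.5 451.1  56. ] ext [141. 112.  38.]
scene z37-70 [327. 263.] 155 med [638.5 186.8  61.6] mid [634.1 184.6  51.6] ext [28. 29. 29.]
scene z37-70 [497. 388.] 565 med [778.6 579.1  54.6] mid [622.2 601.5  56. ] ext [320.  63.  38.]
scene z37-70 [334. 377.] 9337 med [865.3 332.2  41.7] mid [863.9 329.1  42.2] ext [188. 244.  10.]
scene z37-70 [527. 401.] 133 med [735.4 634.5  69.2] mid [735.4 632.8  69.2] ext [  8. 107.   6.]
```

Call:
{"api": "servo_tool", "payload": {
  "steps": [
    [[0.0165,0.028,0],[0,0,3.5],-1],
    [[0.0165,0.028,0],[0,0,3.5],-1],
    [[0.0165,0.028,0],[0,0,3.5],-1],
    [[0.0165,0.028,0],[0,0,3.5],-1],
    [[0.0165,0.028,0],[0,0,3.5],-1],
    [[0.0165,0.028,0],[0,0,3.5],-1],
    [[0.0165,0.028,0],[0,0,3.5],-1],
    [[0.0165,0.028,0],[0,0,3.5],-1]
  ]
}}

```text
t: 0.77
ee_pos: [358.8, -356.9, 222.5]
orientation: [-2.854, -1.313, 0.0]
ft_force: [0.7, -1.3, 0.4]
width: 37.8
grasp_force: 0.0
```

Call:
{"api": "servo_tool", "payload": {
  "steps": [
    [[0.0165,0.028,0],[0,0,3.5],-1],
    [[0.0165,0.028,0],[0,0,3.5],-1],
    [[0.0165,0.028,0],[0,0,3.5],-1],
    [[0.0165,0.028,0],[0,0,3.5],-1],
    [[0.0165,0.028,0],[0,0,3.5],-1],
    [[0.0165,0.028,0],[0,0,3.5],-1],
    [[0.0165,0.028,0],[0,0,3.5],-1],
    [[0.0165,0.028,0],[0,0,3.5],-1]
  ]
}}

```text
t: 1.43
ee_pos: [490.8, -132.9, 222.5]
orientation: [-2.451, -1.965, 0.0]
ft_force: [-0.7, -0.2, -0.2]
width: 0.4
grasp_force: 0.0
```

Call:
{"api": "servo_tool", "payload": {
  "steps": [
    [[0.0165,0.028,0],[0,0,3.5],-1],
    [[0.0165,0.028,0],[0,0,3.5],-1],
    [[0.0165,0.028,0],[0,0,3.5],-1],
    [[0.0165,0.028,0],[0,0,3.5],-1],
    [[0.0165,0.028,0],[0,0,3.5],-1],
    [[0.0165,0.028,0],[0,0,3.5],-1],
    [[0.0165,0.028,0],[0,0,3.5],-1],
    [[0.0165,0.028,0],[0,0,3.5],-1]
  ]
}}

```text
t: 2.1
ee_pos: [622.8, 91.1, 222.3]
orientation: [-1.903, -2.499, 0.001]
ft_force: [0.2, -0.7, -0.2]
width: 0.4
grasp_force: 0.0
```

```bash
python3 - <<'E'
from h import *
o=sensors.get_obs(); R=cv2.Rodrigues(np.array(o['orientation']))[0]
print(o['t'],o['ee_pos'].round(1),o['qpos'].round(2),'yaw',np.arctan2(R[1,0],R[0,0]),R[:,2].round(3),o['width'],o['ft_force'])
d=load('wrist'); print(d['cx'],d['cy'],d['vertical_fov'],d['tool_from_camera'].round(3)); cv2.imwrite('pics/w1.png',d['color'])
E
```

```text
2.1 [622.8  91.1 222.3] [ 0.13  0.43  1.62 -0.    1.09 -0.14] yaw 1.8400855057869767 [-0.001 -0.    -1.   ] 0.36398681916253367 [ 0.17680407 -0.65128743 -0.16579984]
274.5502467547552 206.98604717390285 65.70646984690485 [[ 1.00000e-03 -9.63000e-01 -2.68000e-01  7.35290e+01]
 [ 1.00000e+00  1.00000e-03  0.00000e+00  2.17000e-01]
 [ 0.00000e+00 -2.68000e-01  9.63000e-01 -1.62116e+02]
 [ 0.00000e+00  0.00000e+00  0.00000e+00  1.00000e+00]]
```

View pics/w1.png

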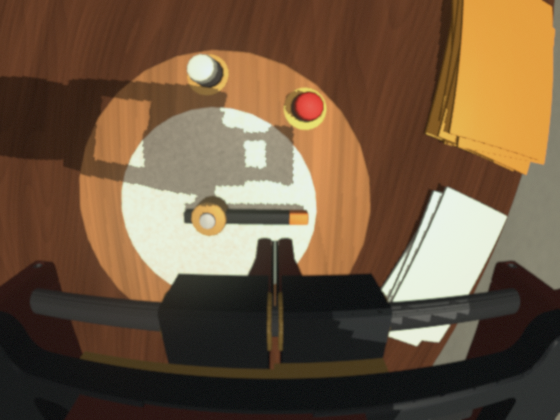

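The wrist view shows the pointer horizontal, from the hub cap at (207,219) to the orange tip at (305,218), clear of the fingers. Red is at (308,107) and white at (205,70). I'll convert these to world positions.

```bash
cat >> h.py <<'E'
def wcloud(d,o):
    h,w=d['range_z'].shape; f=h/2/np.tan(np.radians(d['vertical_fov'])/2)
    v,u=np.mgrid[:h,:w]; x=u-d['cx']; y=v-d['cy']; r=np.hypot(x,y)+1e-9; t=np.tan(r/f); z=d['range_z'].astype(float)
    P=np.stack([x/r*t*z,y/r*t*z,z],-1); T=d['tool_from_camera']
    P=P@T[:3,:3].T+T[:3,3]; R=cv2.Rodrigues(np.array(o['orientation']))[0]
    return P@R.T+np.array(o['ee_pos'])
E
cat > w.py <<'E'
from h import *
o=sensors.get_obs(); d=load('wrist'); P=wcloud(d,o)
X,Y,Z=P[...,0],P[...,1],P[...,2]; near=np.hypot(X-562,Y-39)
hsv=cv2.cvtColor(d['color'],cv2.COLOR_BGR2HSV); H,S,V=[hsv[...,i].astype(int) for i in range(3)]
mid=lambda q:((q.min(0)+q.max(0))/2).round(1)
cap=P[(near<30)&(Z>54.5)&(Z<62)&(S<60)]; hub=P[(near<30)&(Z>47)&(Z<62)]
bar=P[(near<118)&(near>32)&(Z>40)&(Z<49)]
tip=P[(near<130)&(near>80)&(Z>40)&(Z<50)&(H<22)&(S>150)]
for n,q in(('cap',cap),('hub',hub),('bar',bar),('tip',tip)):
    if len(q): print(n,len(q),mid(q),q.mean(0).round(1))
for n,m in(('yellow',(H>22)&(H<33)&(S>150)),('red',((H<6)|(H>174))&(S>150)),('blue',(H>100)&(H<130)&(S>120))):
    q=P[m&(Z>50)&(Z<70)&(near<185)&(near>140)]
    if len(q)>30: print(n,len(q),mid(q),q.mean(0).round(1))
if len(bar)>20:
    c=bar.mean(0); e=np.linalg.svd(bar[:,:2]-c[:2],full_matrices=0)[2][0]; print('bar angle',np.arctan(e[1]/e[0]), 'hub->bar',np.arctan2(*(c-mid(hub))[[1,0]]))
E
python3 w.py
```

```text
cap 169 [561.6  40.4  56.8] [561.7  40.3  56.8]
hub 960 [562.5  39.8  52.8] [562.1  41.2  51.9]
bar 922 [629.3  58.7  44.1] [629.5  59.3  45.5]
tip 211 [656.2  66.1  44.3] [656.1  66.8  45.6]
red 597 [631.4 183.4  60.8] [631.2 183.3  63.5]
bar angle 0.25245656978129455 hub->bar 0.2827154570398465
```

Call:
{"api": "servo_tool", "payload": {
  "steps": [
    [[0,0,-0.024],[0,0,0],-1],
    [[0,0,-0.024],[0,0,0],-1],
    [[0,0,-0.024],[0,0,0],-1],
    [[0,0,-0.024],[0,0,0],-1],
    [[0,0,-0.024],[0,0,0],-1],
    [[0,0,-0.024],[0,0,0],-1],
    [[0,0,-0.024],[0,0,0],-1],
    [[0,0,-0.02],[0,0,0],-1]
  ]
}}

```text
t: 2.87
ee_pos: [621.2, 88.6, 32.8]
orientation: [-1.908, -2.494, 0.003]
ft_force: [-1.0, 0.0, -0.3]
width: 0.5
grasp_force: 0.0
```

```bash
python3 - <<'E'
import numpy as np
from workcell import sensors
print(sensors.get_obs()['ee_pos'])
c=np.array([562,40]); p=lambda t:c+np.array([75*np.cos(t)-17*np.sin(t),75*np.sin(t)+17*np.cos(t)])
t=.27-np.arange(29)*.0525; W=np.array([p(a) for a in t]); print(W[0],W[-1]); print(np.diff(W,axis=0).round(1).tolist())
E
```

```text
[621.17797312  88.59374565  32.77328732]
[629.7483828   76.38896299] [605.02149605 -23.74284962]
[[1.8, -3.6], [1.6, -3.7], [1.4, -3.8], [1.2, -3.8], [1.0, -3.9], [0.8, -4.0], [0.6, -4.0], [0.4, -4.0], [0.2, -4.0], [-0.0, -4.0], [-0.2, -4.0], [-0.4, -4.0], [-0.7, -4.0], [-0.9, -3.9], [-1.1, -3.9], [-1.3, -3.8], [-1.5, -3.8], [-1.7, -3.7], [-1.9, -3.6], [-2.0, -3.5], [-2.2, -3.4], [-2.4, -3.2], [-2.6, -3.1], [-2.7, -3.0], [-2.9, -2.8], [-3.0, -2.7], [-3.2, -2.5], [-3.3, -2.3]]
```

Call:
{"api": "servo_tool", "payload": {
  "steps": [
    [[0.0022,-0.003,0],[0,0,0],-1],
    [[0.0022,-0.003,0],[0,0,0],-1],
    [[0.0022,-0.003,0],[0,0,0],-1],
    [[0.0022,-0.003,0],[0,0,0],-1],
    [[0.0018,-0.0036,0],[0,0,-3],-1],
    [[0.0016,-0.0037,0],[0,0,-3],-1],
    [[0.0014,-0.0038,0],[0,0,-3],-1],
    [[0.0012,-0.0038,0],[0,0,-3],-1]
  ]
}}

```text
t: 3.53
ee_pos: [638.8, 62.3, 36.5]
orientation: [2.16, 2.279, 0.004]
ft_force: [1.0, 0.6, -0.3]
width: 0.2
grasp_force: 0.5
```

Call:
{"api": "servo_tool", "payload": {
  "steps": [
    [[0.001,-0.0039,0],[0,0,-3],-1],
    [[0.0008,-0.004,0],[0,0,-3],-1],
    [[0.0006,-0.004,0],[0,0,-3],-1],
    [[0.0004,-0.004,0],[0,0,-3],-1],
    [[0.0002,-0.004,0],[0,0,-3],-1],
    [[0,-0.004,0],[0,0,-3],-1],
    [[-0.0002,-0.004,0],[0,0,-3],-1],
    [[-0.0004,-0.004,0],[0,0,-3],-1]
  ]
}}

```text
t: 4.2
ee_pos: [641.4, 30.2, 36.7]
orientation: [2.586, 1.78, 0.005]
ft_force: [0.5, 0.9, -0.8]
width: 0.5
grasp_force: 0.5
```

```bash
python3 w.py; python3 -c "
from h import *
cv2.imwrite('pics/w2.png',np.load('wrist.npz')['color'])"
```

```text
cap 280 [563.1  42.9  56.6] [564.5  43.8  56.6]
hub 1833 [559.4  46.   52.8] [566.3  47.3  51.6]
bar 255 [643.3  26.   44.5] [645.2  40.3  44.7]
red 779 [630.9 175.1  58.4] [630.3 172.1  59.8]
blue 1325 [693.1 -48.8  58. ] [693.  -45.1  61.3]
bar angle 1.2260527435753725 hub->bar -0.0661883847895479
```

View pics/w2.png

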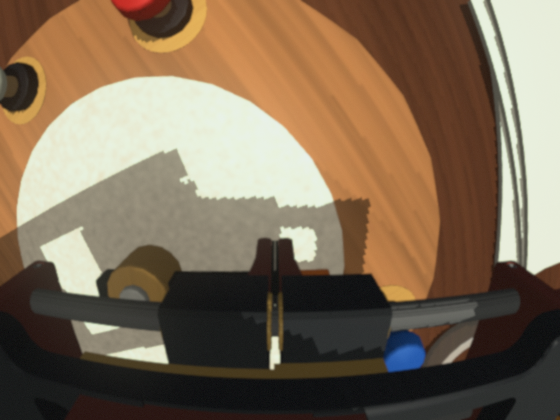

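The pointer is moving with the finger: its orange tip is just visible at (313,272) and the hub is at (140,285). Blue, at (403,350), is clear. I'll continue the arc.

Call:
{"api": "servo_tool", "payload": {
  "steps": [
    [[-0.0007,-0.004,-0.001],[0,0,-3],-1],
    [[-0.0009,-0.0039,-0.001],[0,0,-3],-1],
    [[-0.0011,-0.0039,-0.001],[0,0,-3],-1],
    [[-0.0013,-0.0038,0],[0,0,-3],-1],
    [[-0.0015,-0.0038,0],[0,0,-3],-1],
    [[-0.0017,-0.0037,0],[0,0,-3],-1],
    [[-0.0019,-0.0036,0],[0,0,-3],-1],
    [[-0.002,-0.0035,0],[0,0,-3],-1]
  ]
}}

```text
t: 4.92
ee_pos: [630.0, 0.1, 33.3]
orientation: [2.9, 1.206, 0.005]
ft_force: [1.6, -0.0, 0.0]
width: 0.3
grasp_force: 0.5
```

Call:
{"api": "servo_tool", "payload": {
  "steps": [
    [[-0.0022,-0.0034,0],[0,0,-3],-1],
    [[-0.0024,-0.0032,0],[0,0,-3],-1],
    [[-0.0026,-0.0031,0],[0,0,-3],-1],
    [[-0.0027,-0.003,0],[0,0,-3],-1],
    [[-0.0029,-0.0028,0],[0,0,-3],-1],
    [[-0.003,-0.0027,0],[0,0,-3],-1],
    [[-0.0032,-0.0025,0],[0,0,-3],-1],
    [[0,0,0],[0,0,0],-1]
  ]
}}

```text
t: 5.58
ee_pos: [610.2, -20.9, 33.0]
orientation: [3.071, 0.657, 0.003]
ft_force: [0.3, -0.1, 1.0]
width: 0.6
grasp_force: 0.0
```

```bash
python3 - <<'E'
from h import *
o=sensors.get_obs();print(o['t'],o['ee_pos'])
for n in('top','scene'):
    d=load(n); P=cloud(d); C=(561.1,37.5) if n=='top' else (562.6,41.1)
    np.save(n+'P.npy',P)
    r=np.hypot(P[...,0]-C[0],P[...,1]-C[1]); hsv=cv2.cvtColor(d['color'],cv2.COLOR_BGR2HSV)
    m=(r<118)&(r>78)&(P[...,2]>38)&(P[...,2]<49)
    mo=m&(hsv[...,0]<22)&(hsv[...,1]>150)
    for k in(m,mo):
        q=P[k]; 
        if len(q): a=np.arctan2(q[:,1]-C[1],q[:,0]-C[0]); print(n,len(q),q.mean(0).round(1),np.median(a),(a.min()+a.max())/2)
a=cv2.resize(cv2.imread('pics/top.png')[:2],(2,2))
t=np.load('top.npz')['color'][140:290,190:345]; s=np.load('scene.npz')['color'][170:310,190:390]
cv2.imwrite('pics/c1.png',np.hstack([cv2.resize(t,(400,400),interpolation=2),cv2.resize(s,(400,400),interpolation=2)]))
E
```

```text
5.5833 [610.23565052 -20.85790742  33.02973584]
scene 52 [611.5 -40.4  44. ] -1.0737706491083627 -0.9857976761012481
scene 34 [608.2 -48.6  44.1] -1.0943607416656214 -1.1256025199143984
```

View pics/c1.png

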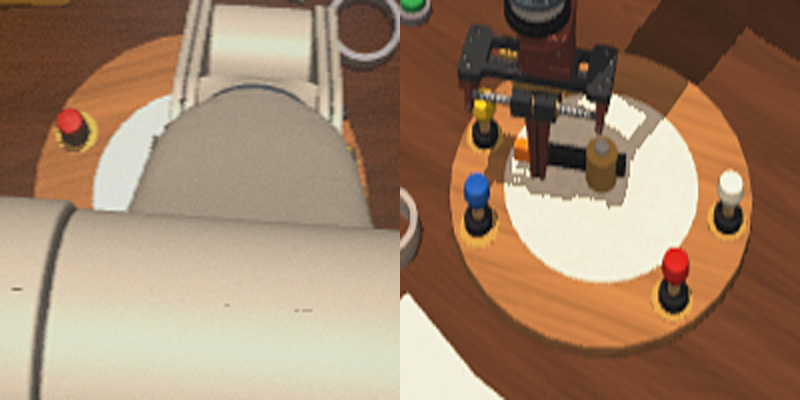

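The scene crop (right half) shows the pointer short of yellow, tip at about (522,150) against yellow's foot at (485,135). The angle is about -1.12 and the target is -1.32. All the stamps are upright.

Call:
{"api": "servo_tool", "payload": {
  "steps": [
    [[-0.0022,-0.0016,0],[0,0,-2],-1],
    [[-0.0022,-0.0015,0],[0,0,-2],-1],
    [[-0.0022,-0.0014,0],[0,0,-2],-1],
    [[-0.002,-0.0012,0],[0,0,-2],-1],
    [[-0.0017,-0.001,0],[0,0,-2],-1],
    [[-0.001,-0.0005,0],[0,0,-1],-1],
    [[0,0,0],[0,0,0],-1],
    [[0,0,0],[0,0,0],-1]
  ]
}}

```text
t: 6.35
ee_pos: [598.6, -27.3, 31.9]
orientation: [3.12, 0.365, 0.001]
ft_force: [0.2, -0.2, 0.3]
width: 0.5
grasp_force: 0.3
```

Call:
{"api": "servo_tool", "payload": {
  "steps": [
    [[0.004,0.001,0],[0,0,0],-1],
    [[0.004,0.001,0],[0,0,0],-1],
    [[0,0,0.02],[0,0,0],-1],
    [[0,0,0.03],[0,0,0],-1],
    [[0,0,0.04],[0,0,0],-1],
    [[0,0,0.04],[0,0,0],-1],
    [[0,0,0.04],[0,0,0],-1],
    [[0,0,0],[0,0,0],-1]
  ]
}}

```text
t: 7.02
ee_pos: [611.2, -25.4, 210.1]
orientation: [3.118, 0.363, 0.02]
ft_force: [1.0, -0.5, 0.7]
width: 0.5
grasp_force: 0.0
```

```bash
python3 w.py; cat > s.py <<'E'
from h import *
import sys
o=sensors.get_obs();print(o['t'],o['ee_pos'].round(1),o['orientation'].round(3),o['qpos'].round(2))
for n,C in(('scene',(562.6,41.1)),('top',(561.1,37.5))):
    d=load(n); P=cloud(d); X,Y,Z=P[...,0],P[...,1],P[...,2]
    r=np.hypot(X-C[0],Y-C[1]); hsv=cv2.cvtColor(d['color'],cv2.COLOR_BGR2HSV); H,S,V=[hsv[...,i].astype(int) for i in range(3)]
    bar=P[(r<112)&(r>30)&(Z>42)&(Z<49)]; tip=P[(r<116)&(r>85)&(Z>42)&(Z<49)]
    for k,q in(('bar',bar),('tip',tip)):
        if len(q)>4:
            print(n,k,len(q),q.mean(0).round(1),'ang',np.arctan2(q[:,1].mean()-C[1],q[:,0].mean()-C[0]))
    if len(bar)>9:
        e=np.linalg.svd(bar[:,:2]-bar[:,:2].mean(0),full_matrices=0)[2][0]; print('fit',np.arctan(e[1]/e[0]))
    for nm,m in(('yellow',(H>22)&(H<33)&(S>150)),('blue',(H>100)&(H<130)&(S>120))):
        q=P[m&(Z>50)&(Z<72)&(r<185)&(r>140)]
        if len(q)>9: g=(q.min(0)+q.max(0))/2; print(n,nm,len(q),g.round(1),'ang',np.arctan2(g[1]-C[1],g[0]-C[0]))
t=np.load('top.npz')['color'][140:290,190:345]; s=np.load('scene.npz')['color'][170:310,190:390]
cv2.imwrite(sys.argv[1],np.hstack([cv2.resize(t,(400,400),interpolation=2),cv2.resize(s,(400,400),interpolation=2)]))
E
python3 s.py pics/c2.png
```

```text
cap 186 [561.8  39.1  57.1] [562.1  38.9  57. ]
hub 1046 [562.   39.4  53.2] [563.1  38.8  51.9]
bar 990 [580.7 -28.6  44.1] [581.5 -28.8  45.5]
tip 243 [588.4 -55.5  44.2] [589.  -55.3  45.6]
yellow 559 [ 601.6 -113.5   59.3] [ 601.8 -111.9   62.4]
red 541 [633.1 182.7  58.8] [633.8 180.5  62.4]
blue 602 [691.3 -51.7  61.7] [691.5 -51.6  63.8]
bar angle -1.303079169984139 hub->bar -1.2925560646019918
7.0667 [609.6 -25.4 206.6] [3.119 0.363 0.014] [-0.06  0.42  1.68  0.    1.03  1.28]
scene bar 136 [581.1 -26.6  45.2] ang -1.3040589386618955
scene tip 43 [588.3 -53.2  45.1] ang -1.3046917729988674
fit -1.3057738462696886
scene yellow 55 [ 601.8 -113.4   60. ] ang -1.3221869905460992
scene blue 111 [695.9 -49.6  58.6] ang -0.5972355812003927
```

View pics/c2.png

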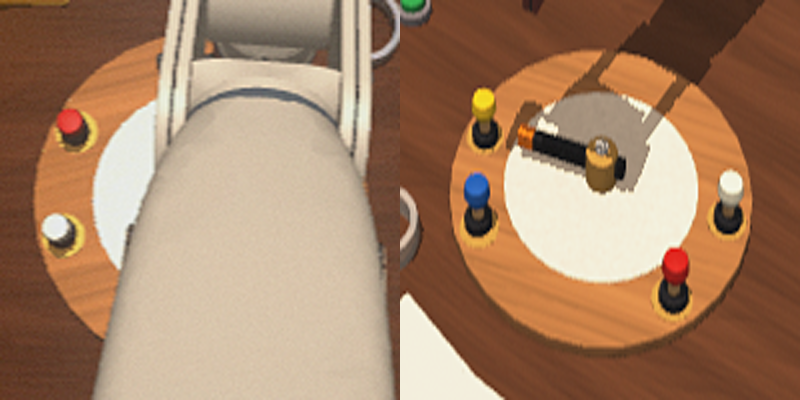

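Pointer and yellow agree to within about 1° (-1.305 against -1.32), and all the stamps are standing. I'll move over the small green button, from where the top view is clear for a recheck.

Call:
{"api": "servo_tool", "payload": {
  "steps": [
    [[-0.0074,-0.0193,0],[0,0,0],-1],
    [[-0.0074,-0.0193,0],[0,0,0],-1],
    [[-0.0074,-0.0193,0],[0,0,0],-1],
    [[-0.0074,-0.0193,0],[0,0,0],-1],
    [[-0.0074,-0.0193,0],[0,0,0],-1],
    [[-0.0074,-0.0193,0],[0,0,0],-1],
    [[-0.0074,-0.0193,0],[0,0,0],-1],
    [[-0.0074,-0.0193,0],[0,0,0],-1]
  ]
}}

```text
t: 7.83
ee_pos: [545.4, -180.2, 199.2]
orientation: [-3.119, -0.363, 0.006]
ft_force: [-0.1, 0.7, 0.3]
width: 0.8
grasp_force: 0.0
```

Call:
{"api": "servo_tool", "payload": {
  "steps": [
    [[-0.0074,-0.0193,0],[0,0,0],-1],
    [[-0.0074,-0.0193,0],[0,0,0],-1],
    [[-0.0074,-0.0193,0],[0,0,0],-1],
    [[-0.0074,-0.0193,0],[0,0,0],-1],
    [[-0.0074,-0.0193,0],[0,0,0],-1],
    [[-0.0074,-0.0193,0],[0,0,0],-1],
    [[-0.0074,-0.0193,0],[0,0,0],-1],
    [[-0.0074,-0.0193,0],[0,0,0],-1]
  ]
}}

```text
t: 8.5
ee_pos: [486.4, -334.3, 199.2]
orientation: [-3.118, -0.362, 0.005]
ft_force: [-0.0, -1.0, 0.5]
width: 0.1
grasp_force: 0.0
```

```bash
python3 s.py pics/c3.png; python3 - <<'E'
from h import *
o=sensors.get_obs(); d=load('wrist'); P=wcloud(d,o); hsv=cv2.cvtColor(d['color'],cv2.COLOR_BGR2HSV); H,S,V=[hsv[...,i].astype(int) for i in range(3)]
m=((H>45)&(H<85)&(S>100)&(V>50)).astype(np.uint8); n,l,st,c=cv2.connectedComponentsWithStats(m)
print(o['ee_pos'])
for i in range(1,n):
    if st[i,4]>100: q=P[l==i]; print(c[i],st[i,4],((q.min(0)+q.max(0))/2).round(1),np.median(q,0).round(1),np.ptp(q,axis=0).round(1))
E
```

```text
8.5 [ 486.4 -334.3  199.2] [-3.118 -0.362  0.005] [-0.62  0.4   1.72  0.    1.02  0.72]
scene bar 140 [580.9 -25.6  45.2] ang -1.3032409503841147
scene tip 43 [588.7 -53.2  45.1] ang -1.300552756652761
fit -1.2965560287517854
scene yellow 52 [ 602.4 -112.4   59.9] ang -1.3171527907695486
scene blue 109 [694.9 -49.8  57.8] ang -0.6019615885000429
top bar 124 [578.2 -30.2  45.3] ang -1.3240129184621758
top tip 39 [585.5 -56.5  44.8] ang -1.3171125031582398
fit -1.2960916104817701
top yellow 62 [ 599.6 -117.7   62.5] ang -1.3277001819632421
top blue 61 [690.2 -56.4  62.9] ang -0.6290460818708986
[ 486.14415382 -335.68648838  199.3336324 ]
[274.2835443  181.64683544] 790 [ 516.5 -333.3  190.1] [ 492.3 -333.2   22.1] [ 83.2  33.9 342.4]
[370.72685185 204.85119048] 1512 [ 513.3 -393.   190.5] [ 493.7 -440.2   31.1] [ 89.6 148.  341.5]
```

The pointer is confirmed by both cameras. The small green button is at (492,-334), top at z = 22. I'll descend to just above it.

Call:
{"api": "servo_tool", "payload": {
  "steps": [
    [[0.002,0.0003,-0.023],[0,0,0],-1],
    [[0.002,0.0003,-0.023],[0,0,0],-1],
    [[0.0015,0,-0.023],[0,0,0],-1],
    [[0,0,-0.023],[0,0,0],-1],
    [[0,0,-0.023],[0,0,0],-1],
    [[0,0,-0.023],[0,0,0],-1],
    [[0,0,-0.02],[0,0,0],-1],
    [[0,0,-0.008],[0,0,0],-1]
  ]
}}

```text
t: 9.32
ee_pos: [491.6, -330.9, 31.9]
orientation: [-3.116, -0.363, 0.007]
ft_force: [-0.6, 0.4, 0.3]
width: 0.2
grasp_force: 0.0
```

Call:
{"api": "servo_tool", "payload": {
  "steps": [
    [[0,0,0],[0,0,0],-1],
    [[0,0,-0.002],[0,0,0],-1],
    [[0,0,-0.002],[0,0,0],-1],
    [[0,0,-0.002],[0,0,0],-1],
    [[0,0,-0.002],[0,0,0],-1],
    [[0,0,-0.002],[0,0,0],-1],
    [[0,0,0],[0,0,0],-1],
    [[0,0,0],[0,0,0],-1]
  ]
}}

```text
t: 9.98
ee_pos: [493.4, -333.7, 25.8]
orientation: [3.121, 0.362, 0.0]
ft_force: [0.4, 0.3, -0.3]
width: 0.0
grasp_force: 0.0
```

Call:
{"api": "servo_tool", "payload": {
  "steps": [
    [[0,0,-0.002],[0,0,0],-1],
    [[0,0,-0.002],[0,0,0],-1],
    [[0,0,-0.002],[0,0,0],-1],
    [[0,0,-0.002],[0,0,0],-1],
    [[0,0,-0.001],[0,0,0],-1],
    [[0,0,0],[0,0,0],-1],
    [[0,0,0],[0,0,0],-1],
    [[0,0,0],[0,0,0],-1]
  ]
}}

```text
t: 10.65
ee_pos: [493.6, -333.8, 16.9]
orientation: [3.12, 0.362, 0.001]
ft_force: [0.6, -0.5, 4.4]
width: 0.7
grasp_force: 2.2
```

Nearly at the bottom, with 4.4 N of spring force. I'll press a little more, looking for a force rise past 5 N.

Call:
{"api": "servo_tool", "payload": {
  "steps": [
    [[0,0,-0.001],[0,0,0],-1],
    [[0,0,-0.001],[0,0,0],-1],
    [[0,0,-0.0005],[0,0,0],-1],
    [[0,0,0],[0,0,0],-1],
    [[0,0,0],[0,0,0],-1],
    [[0,0,0],[0,0,0],-1],
    [[0,0,0],[0,0,0],-1],
    [[0,0,0],[0,0,0],-1]
  ]
}}

```text
t: 11.32
ee_pos: [493.7, -333.8, 16.0]
orientation: [3.12, 0.362, 0.001]
ft_force: [-4.9, 2.2, 21.0]
width: 0.5
grasp_force: 10.7
```

The force rose to 21 N at z = 16.0, so the button is on its stop. Now I'll release and retreat.

Call:
{"api": "servo_tool", "payload": {
  "steps": [
    [[0,0,0.003],[0,0,0],-1],
    [[0,0,0.004],[0,0,0],-1],
    [[0,0,0.006],[0,0,0],-1],
    [[0,0,0.02],[0,0,0],-1],
    [[0,0,0.03],[0,0,0],-1],
    [[0,0,0.04],[0,0,0],-1],
    [[0,0,0.04],[0,0,0],-1],
    [[0,0,0.03],[0,0,0],-1]
  ]
}}

```text
t: 11.98
ee_pos: [493.5, -333.6, 189.9]
orientation: [3.12, 0.362, 0.001]
ft_force: [0.9, -1.5, 0.7]
width: 0.6
grasp_force: 0.0
```

Call:
{"api": "servo_tool", "payload": {
  "steps": [
    [[0,0,0],[0,0,0],-1],
    [[0,0,0],[0,0,0],-1],
    [[0,0,0],[0,0,0],-1],
    [[0,0,0],[0,0,0],-1],
    [[0,0,0],[0,0,0],-1],
    [[0,0,0],[0,0,0],-1],
    [[0,0,0],[0,0,0],-1],
    [[0,0,0],[0,0,0],-1]
  ]
}}

```text
t: 12.65
ee_pos: [493.2, -333.4, 186.5]
orientation: [-3.12, -0.362, 0.001]
ft_force: [-0.0, -0.5, -1.0]
width: 0.4
grasp_force: 0.0
```

```bash
python3 s.py pics/c4.png; python3 - <<'E'
from h import *
o=sensors.get_obs(); d=load('wrist'); P=wcloud(d,o); hsv=cv2.cvtColor(d['color'],cv2.COLOR_BGR2HSV); H,S=hsv[...,0],hsv[...,1]
q=P[(H>45)&(H<85)&(S>100)&(np.hypot(P[...,0]-492,P[...,1]+334)<15)]; print('button z',np.median(q,0),o['ft_force'])
E
```

```text
12.65 [ 493.2 -333.4  186.5] [-3.12e+00 -3.62e-01  1.00e-03] [-0.61  0.42  1.72  0.    0.99  0.73]
scene bar 138 [581.2 -26.9  45.2] ang -1.3040573657802759
scene tip 44 [588.5 -53.5  45. ] ang -1.3031788443498895
fit -1.3047834924655564
scene yellow 53 [ 603.  -111.9   60. ] ang -1.3123951009413288
scene blue 110 [695.3 -49.5  59.5] ang -0.5991803169550834
top bar 116 [578.5 -31.9  45.1] ang -1.3244549951373854
top tip 39 [585.5 -57.1  45.3] ang -1.3180117268882299
fit -1.3073305436570588
top yellow 66 [ 599.6 -117.6   63.4] ang -1.3274097411406491
top blue 62 [690.5 -55.   63.4] ang -0.6203053397357332
button z [ 492.19613575 -333.86128481   21.96320972] [-0.20617264  0.40743089 -0.84965671]
```

View pics/c4.png

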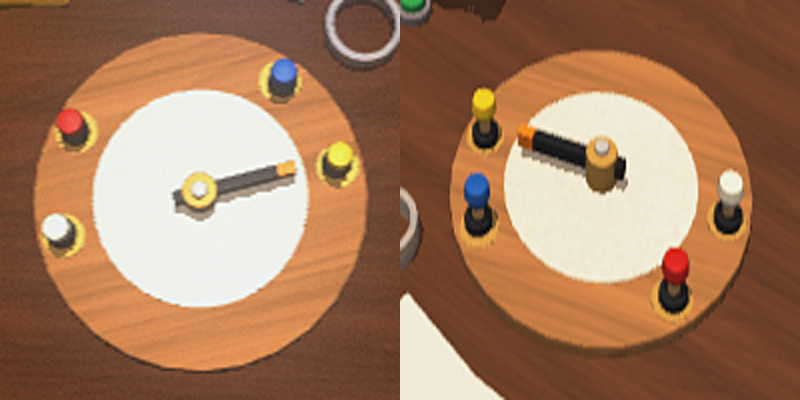

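In the top crop the pointer runs from the hub (200,190) to its tip (288,168), in line with yellow at (340,155). All four stamps are upright, and the button is back up at z = 22.

```bash
python3 -c "
from workcell import close_job
print(close_job())"
```

```text
the job is handed in; nothing more can be done
None
```

Job handed in: the pointer points at the yellow stamp to within about 1°, the small green start button was then pressed to its stop and came back up, and all four stamps are still standing.

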